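# Open a dial padlock and take it off the sample chest's hasp

### The arm

A 6-joint arm with a two-finger parallel gripper is mounted at the origin on the work surface. World frame = base frame: x ahead of the robot, y to its left, z up, the work surface at z = 0. Lengths are in mm, angles in rad, forces in N, time in s.
With the tool pointing down it reaches from about 350 to 875 mm from the base axis. Payload 4.2 kg.
Tool frame: the origin (TCP) lies midway between the tips of the shut fingers; the grasp point (between the pads) lies 19 mm behind it; z points along the fingers, y is the direction in which the jaws open and shut (so a half turn about z gives the same grasp; the last joint's range is limited). The gripper opens to 85 mm and grips with 20 to 120 N. Pads are 22 mm wide; open, the fingers measure 114 mm over their backs; the gripper's body (76 mm by 85 mm) begins 54 mm behind the grasp point. The pads swing forward as they close: fully open they stand 13 mm farther back than shut.
Start: joints at [-1.028, 0.385, 0.008, 0, -1.194, -0.259], TCP at [175.02, -599.973, 231.312] pointing down, gripper open.
Joint ranges: [-3.14, 3.14], [-1.21, 2.06], [-1.07, 1.41], [-3.16, 2.05], [-2.99, -0.16], [-3.1, 3.1]. Speed limits (rad/s): [2.79, 2.79, 3.14, 3.14, 3.14, 3.14].

### API

Orientations are given as a unit quaternion [x, y, z, w].
In Python, from bench import readout, optics, workorder, nets gives the robot as it stands. The module is installed in compiled form; this text tells all that it offers.
- The arm moves only by the tool move_arm, never from a script. Its argument "steps" is a list of rows, each a list of 7 numbers: the opening, from -1 (shut) to 1 (fully open), so that 0 is half open, then the shift along the world's x, y, z in mm, then the turn, a rotation vector about the world's x, y, z in rad. In form: [[gripper, tx, ty, tz, wx, wy, wz], ...]. A call has 1 to 5 rows; each row is the pose to reach, as a shift and turn from the pose commanded when the call began; what a row does not reach only later rows make up. A row lasts 1/12 s, in which the tool goes at most 41.7 mm and 7.16 degrees, less where a joint would pass 70% of its speed; a pose out of reach is approached as far as the arm can. A call with a gripper value outside its range is refused whole. The fingers move at their own pace and stop on an object; the grip force is fixed at half the most. Time passes only in rows, so rows that repeat a pose let the fingers close. It gives the time, the measured TCP pose, the force and the opening at its end, in the units of the state.
- readout.read_state(): the state, without advancing time (a new reading comes with each control period).
- optics.get_image(name): name is "side" or "top" or "wrist"; returns a dict with "frame" (480x640x3 uint8, blue, green, red), "fx", "fy", "cx", "cy" (pixels), "rvec" (rotation vector, rad) and "tvec" (3), from world to camera coordinates, as OpenCV has them. Camera axes: x right, y down, z forward; pixel columns grow to the right and rows downward; lengths in mm; the calibration is good to about 2 mm. A picture is of the moment at which its call begins. There is no depth.
- workorder.job_done(): hands the job in, once; it reports no verdict.
Trained networks look in a picture, given as the dict that the camera call returned (one of the last four; its "shot" number tells which), for a name from the list of things; names that differ only in an ending like _2 or _b are one class to them, and where a whole thing is asked for, a point or a joint stands for the part that bears it (a point fixed in the world has none). Each returns a list of dicts, best first, with "conf" (0 to 1); they miss things now and then, are a little off and sometimes report something else, mostly with a low value. They report only what shows in the picture. A call takes as long as a camera call. They do not tell look-alikes from the thing itself.
- nets.silhouettes(name, picture): "region" (480x640 bool, what is visible of it) and "extent" ([left, top, right, bottom] in pixels, round what is visible of it).
- nets.tip_of(name, picture): "uv" ([column, row] in pixels: a listed point, or the origin of a listed thing).
The state is a dict: "clock": time; "joints": joint angles; "joint_vel": joint speeds; "joint_efforts": joint torques, N m; "position": TCP position; "ee_rot": TCP orientation; "contact_force": force on the tool from outside, world axes, zero at the start; "wrist_torque": the same for the moment, N m; "gripper_width": finger opening in mm.
Only numpy, scipy, OpenCV 4.12 (cv2) and the standard library are available. Lean on these libraries where they do the work, as an engineer would, in place of code of your own. Each camera call takes 0.05 s, during which the arm holds its last target.

### The job

The steel sample chest is shut with a dial padlock that lies flat on its top, shackle through the hasp's staple; only the last number is still to be dialled. Turn the dial click by click until its long zero line rests at the index mark beside the shackle, pull the shackle fully open and take the lock off the staple, leaving everything else on the bench and the chest where it lies. Finish while holding: keep the open lock still in the gripper, dial upward, a hand's breadth or more above the chest and touching nothing else.

Things in the scene. Friction and masses are not known exactly. Their poses are not given: they have to be found in the camera images.
- chest: grey sheet-steel chest fixed to the bench, 260 (x) x 360 (y) x 100 mm high; origin at the centre of its underside, z up, so its flat top is 100 mm above the origin; x points from its front (robot side) to its rear. The hasp's flat strap (top 4.5 mm above the chest's top, its hinge barrel 7 mm) runs from the staple to the rear
- lock_rest (a point): point on the chest's top in the middle between two upright steel strips, 7 mm high and 52 mm long, that run along the chest's x with 54 mm between them. The padlock lies between them within 2 mm: they keep it from turning and let it slide along x; the top is bare from here to its front edge, 75 mm away at -x. Axes as the chest's
- staple (a point): centre of the opening of the hasp's staple, an arch of 6 mm round bar standing on the chest's top, 30 mm high; this point is 13.5 mm above the top; axes as the chest's. Its two legs stand at y -11.5 and +11.5 mm from this point; the bar joining them has its underside 24 mm above the top. The shackle's toe leg (the lock's -y side) passes through it along x
- lock_center (a point): centre of the dial padlock's steel body, 48 (x) x 50 (y) x 26 mm (z), half-way up; x points to the shackle, z up through the dial. It starts flat on the chest's top, axes along the chest's, the staple 33 mm ahead in x and 15 mm to the -y side. Lock about 0.35 kg; grip it across y, above the 7 mm strips. Index mark: short black line on the body's top at the +x edge
- dial (a joint): dial angle in the lock's body, rad: 0 with the zero line at the index mark (the lock's +x), grows counter-clockwise seen from above, runs on past full turns. Starts 2 to 4 clicks counter-clockwise of 0. Ten notches, a click every 0.628 rad, one at 0; a sprung ball pulls it into the nearest; about 0.07 N m turns it. Releases the shackle only within about 0.1 rad of 0 (whole turns alike)
- dial_knob (a point): centre of the dial's round black knob, 24 mm diameter and 14 mm high (this point 7 mm below its top); it stands on the dial's flat disc, 38 mm diameter, whose top is 29 mm above the lock's underside. Knob axis = the lock's z through the body's centre; x points along the zero line
- dial_mark (a point): outer end of the long white zero line (9 shorter ticks mark the other numbers), 18 mm from the dial's axis, on the dial's disc
- shackle (a joint): how far the shackle is drawn out of the lock's body along the lock's +x, m: 0 shut, 0.022 fully open; slides stiffly (about 3.5 N) and stays where left. Opens by pulling on the shackle, or by pulling the body away (-x): after about 11 mm of slack the bow catches on the staple, then come the 22 mm
- shackle_crown (a point): middle of the shackle's bow: round bar 8 mm diameter, 30 mm between leg centres, 13 mm above the lock's underside, 52 mm ahead of lock_center when shut; axes as the lock's
- shackle_toe (a point): end of the shackle's toe leg (lock's -y side), 5 mm inside the body when shut. Fully open it stands 17 mm clear of the body's front face (41 mm ahead of lock_center): with the staple's bar in that gap, the lock being back where it lay, the lock lifts straight up off the staple
- tape_measure: yellow pocket tape measure, 64 x 30 x 52 mm high, on the chest's lid; stays where it is; origin at the centre of its underside
- key_padlock: brass keyed padlock without a dial, body 34 x 40 x 20 mm high, shackle closed, lying loose on the chest's lid; stays where it is; origin at the centre of its underside
- marker: marker pen, 100 x 13 x 13 mm, on the chest's top beside the dial padlock; stays where it is; origin at the centre of its underside
- meter: black hand-held meter, 160 x 78 x 45 mm high, on the bench; stays where it is; origin at the centre of its underside
- label_roll: roll of labels, 90 mm across, 40 mm high, on the bench; stays where it is; origin at the centre of its underside
- circuit_board: green circuit board, 120 x 90 x 14 mm high, on the bench; stays where it is; origin at the centre of its underside
- carton: cardboard carton, 130 x 100 x 75 mm high, on the bench; stays where it is; origin at the centre of its underside
Things that resemble listed ones, but are neither listed nor needed, are in the scene too. Of the things that look like the part that bears lock_center, the smallest one is meant.

How it is judged (in metres and radians):
On the way, in this order (a step that is already met when the one before it is completed fails the run):
1. the dial is turned to zero: its long line at the index mark (y of dial_mark in the frame of lock_center between -0.0025 and 0.0025 m and x of dial_mark in the frame of lock_center above 0.01 m), for 0.2 s.
2. the shackle is drawn out of the lock (value of joint shackle above 0.018 m), for 0.2 s.
At the end, for the whole second after the job is handed in: the lock is held by the fingers (over 2 N), still (under 30 mm/s), its shackle out by more than 16 mm, dial upward within 0.4 rad, its underside more than 60 mm above the chest's top, and it does not touch the chest (value of joint shackle above 0.016 m and z of lock_center in the frame of chest above 0.173 m and angle between lock_center's own z axis and vertical below 0.4 rad and contact force between lock and the fingers above 2 N and contact force between lock and chest below 0.05 N and linear speed of lock below 0.03 m/s); the arm keeps its last pose, push and grip.
It fails at once if a thing lying on the chest (tape measure, keyed padlock, marker) is shifted by more than 25 mm (distance of any of tape_measure, key_padlock, marker from where it was at the start of the episode above 0.025 m).
It fails at once if a thing lying on the bench (meter, label roll, circuit board, carton) is shifted by more than 25 mm (distance of any of meter, label_roll, circuit_board, carton from where it was at the start of the episode above 0.025 m).
It also fails if it takes over 70 s, if anything falls off the work surface, if the arm or the gripper's body presses on something with over 40 N, if the wrist force passes 120 N, or if a joint passes its speed limit or range.

## Working session

There is one attempt and no reset: what is moved stays moved. The work goes in short steps, Python scripts to look and compute and a tool call to move; the robot and the scene stay as the last step left them, time stands still between calls to the robot, and variables do not carry over. Pictures are saved under pics/ and viewed, and the job is handed in when it is done.

Besides the shell and the picture viewer there is one more tool, called by a JSON object that holds its "op" and its "data". move_arm: Moves the arm, as the interface text tells. Its arguments: {"type":"object","properties":{"steps":{"type":"array","items":{"type":"array","items":{"type":"number"}}}},"required":["steps"]}

```bash
mkdir -p pics; cat > h.py <<'E'
import numpy as np, cv2
from bench import readout, optics, workorder, nets
def cam(p):
    R,_=cv2.Rodrigues(np.array(p["rvec"],float)); t=np.array(p["tvec"],float).ravel()
    K=np.array([[p["fx"],0,p["cx"]],[0,p["fy"],p["cy"]],[0,0,1]]); return K,R,t
def ray(p,uv):
    K,R,t=cam(p); d=R.T@np.linalg.inv(K)@np.array([uv[0],uv[1],1.]); return -R.T@t, d/np.linalg.norm(d)
def onz(p,uv,z):
    o,d=ray(p,uv); return o+d*(z-o[2])/d[2]
def proj(p,X):
    K,R,t=cam(p); q=K@(R@np.array(X,float)+t); return q[:2]/q[2]
def tri(l):
    A=np.zeros((3,3));b=np.zeros(3)
    for p,uv in l:
        o,d=ray(p,uv);M=np.eye(3)-np.outer(d,d);A+=M;b+=M@o
    return np.linalg.solve(A,b)
def save(p,n): cv2.imwrite("pics/"+n+".png",p["frame"])
E
python3 - <<'E'
from h import *
s=readout.read_state();print(s)
P={}
for n in ["side","top","wrist"]:
    p=P[n]=optics.get_image(n);save(p,"a_"+n);print(n,cam(p)[1].round(2).tolist(),ray(p,(320,240)))
    for k in ["lock_center","dial_knob","dial_mark","shackle_crown","staple","chest","lock_rest"]:
        if n!="wrist":print(k,[(np.round(d["uv"],1).tolist(),round(d["conf"],2)) for d in nets.tip_of(k,p)])
E
```

```text
{'clock': 0.0, 'joints': array([-1.02842448e+00,  3.85555782e-01,  6.61942558e-03, -4.85007403e-04,
       -1.19403637e+00, -2.58591931e-01]), 'joint_vel': array([ 2.48209322e-05, -7.16916073e-04, -1.15156562e-03,  5.03086639e-05,
       -2.43874982e-04,  1.90574656e-03]), 'joint_efforts': array([-1.77188052e-03, -3.92289948e+01,  1.88397485e+01,  4.18585718e+00,
       -4.75662528e-03, -8.10911956e-06]), 'position': array([ 174.83101454, -599.4281766 ,  230.22164725]), 'ee_rot': array([-1.41325677e-01,  9.89962534e-01,  1.08996633e-03, -2.16684513e-04]), 'contact_force': array([ 0.47416241,  0.13674218, -0.64263891]), 'wrist_torque': array([ 0.00601564, -0.01710372,  0.02672737]), 'gripper_width': 85.42675999044992}
side [[-0.75, -0.67, 0.01], [-0.49, 0.53, -0.69], [0.45, -0.52, -0.72]] (array([ -22.2256457 ,  661.25054321, 1016.85689154]), array([ 0.4510085 , -0.52422498, -0.72234307]))
lock_center [([277.8, 320.0], 0.9), ([394.5, 286.9], 0.7), ([337.5, 223.3], 0.41)]
dial_knob [([335.9, 223.6], 0.64), ([275.8, 315.1], 0.62), ([399.9, 278.6], 0.54)]
dial_mark [([269.3, 311.0], 0.75
[... 501 characters left out ...]
243.7], 0.9), ([357.9, 334.1], 0.77), ([230.7, 262.7], 0.75), ([316.0, 189.4], 0.63)]
dial_knob [([226.6, 264.5], 0.87), ([341.0, 243.3], 0.71), ([353.7, 336.0], 0.7), ([339.6, 247.1], 0.43)]
dial_mark [([224.8, 250.3], 0.93), ([349.7, 326.5], 0.91), ([338.8, 247.7], 0.51)]
shackle_crown [([334.3, 311.0], 0.74), ([230.0, 232.4], 0.68), ([347.2, 219.9], 0.46), ([315.7, 190.2], 0.3)]
staple [([353.2, 231.4], 0.92)]
chest [([357.4, 227.3], 0.77)]
lock_rest [([347.0, 245.1], 0.79), ([345.8, 244.8], 0.64), ([516.3, 221.4], 0.3)]
wrist [[-0.28, 0.96, 0.0], [0.92, 0.27, 0.29], [0.28, 0.08, -0.96]] (array([ 104.12069849, -620.49955745,  372.85127177]), array([ 0.27802756,  0.0766243 , -0.95751209]))
```

View pics/a_side.png

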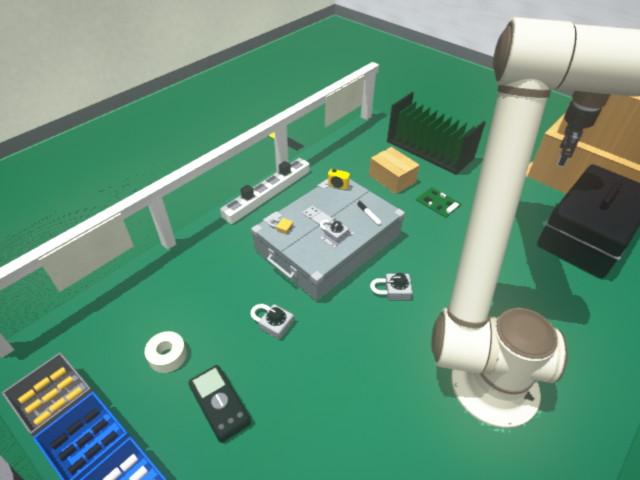

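View pics/a_top.png

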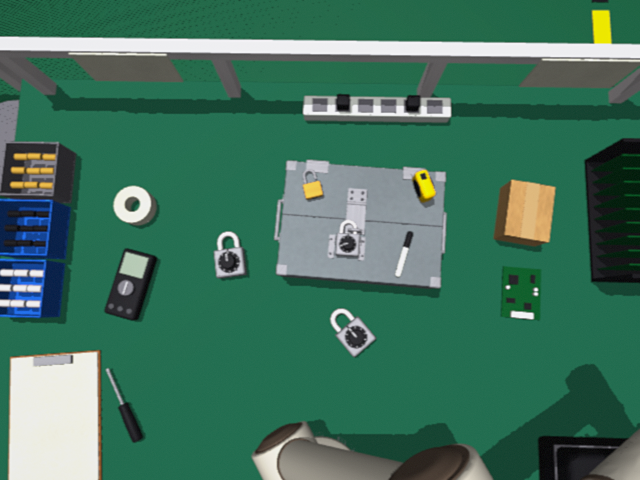

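```bash
python3 - <<'E'
import cv2
im=cv2.imread("pics/a_top.png");cv2.imwrite("pics/c_top.png",cv2.resize(im[150:300,250:450],None,fx=4,fy=4,interpolation=cv2.INTER_CUBIC))
im=cv2.imread("pics/a_side.png");cv2.imwrite("pics/c_side.png",cv2.resize(im[160:300,250:430],None,fx=4,fy=4,interpolation=cv2.INTER_CUBIC))
E
```

```text
(no output)
```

View pics/c_top.png

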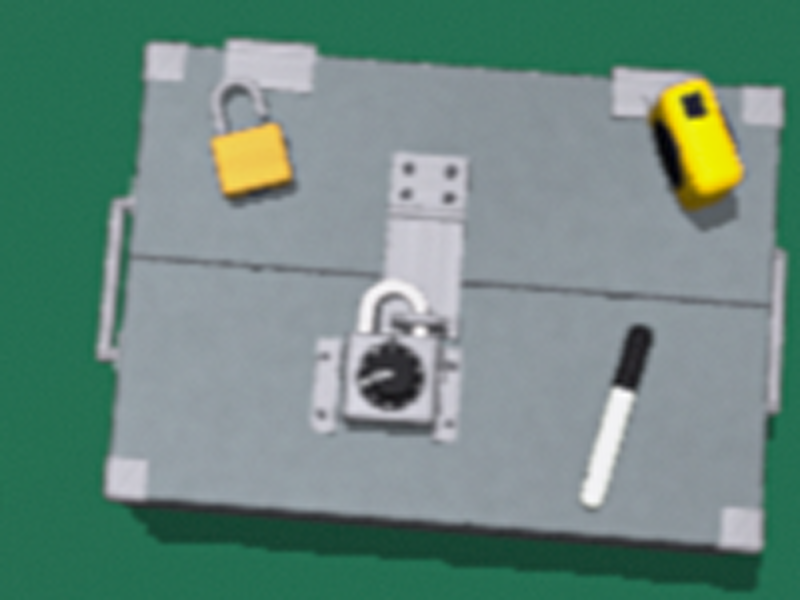

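View pics/c_side.png

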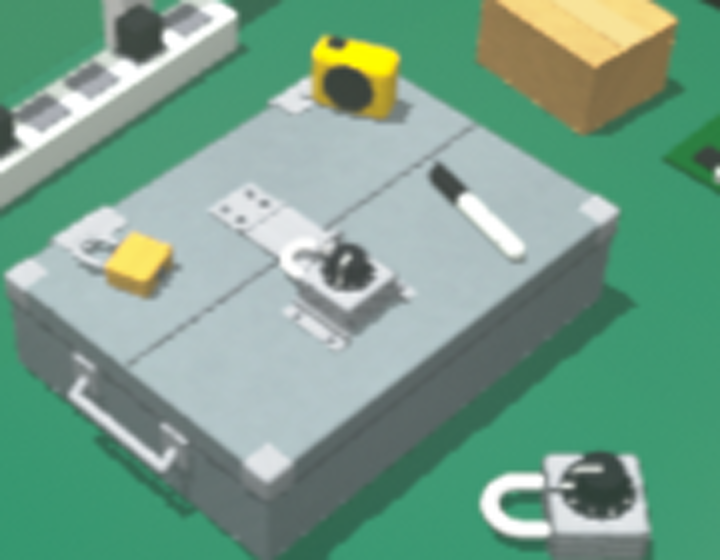

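The target is the dial padlock in the staple on the chest: top (346,244), side (337,224). Three things could be mistaken for it: the larger dial padlocks on the bench at top (230,263) and (354,335), and the brass keyed one at (313,187). The crop shows the chosen lock between its strips with the shackle in the staple. Its zero line points left and slightly down, about +108° or 3 clicks.

```bash
cat > m.py <<'E'
from h import *
def meas(names=("top","side")):
    P={n:optics.get_image(n) for n in names}
    return P
E
python3 - <<'E'
from h import *
t=optics.get_image("top");s=optics.get_image("side")
c=lambda x,y:(250+x/4-.375,150+y/4-.375)
# top-face corners in crop
C={"RL":(147,42),"RR":(784,88),"FL":(107,500),"FR":(762,550)}
W={k:onz(t,c(*v),100)[:2] for k,v in C.items()};print({k:v.round(1) for k,v in W.items()})
print("ctr",sum(W.values())/4)
for a,b in (("FL","RL"),("FR","RR")):
    d=W[b]-W[a];print("x yaw",np.arctan2(d[1],d[0]),np.linalg.norm(d))
for a,b in (("RR","RL"),("FR","FL")):
    d=W[b]-W[a];print("y yaw",np.arctan2(-d[0],d[1]),np.linalg.norm(d))
print("knob", tri([(t,(341.0,243.3)),(s,(335.9,223.6))]), onz(t,(341,243.3),136), onz(s,(335.9,223.6),136))
print("knob crop pix", onz(t,c(391,375),130),"mark",onz(t,c(362,381),129))
print("staple",tri([(t,(353.2,231.4)),(s,(327.2,222.2))]))
print("rest",onz(t,(346.5,245),100),onz(s,(335.5,234.6),100))
st=readout.read_state()
from scipy.spatial.transform import Rotation as R
print(R.from_quat(st["ee_rot"]).as_matrix().round(3))
E
```

```text
{'RL': array([722. ,  91.4]), 'RR': array([ 702. , -269.9]), 'FL': array([460.1, 104.4]), 'FR': array([ 441.7, -254.8])}
ctr [581.45350139 -82.24796815]
x yaw -0.04958528170992794 262.13990130401857
x yaw -0.05814264887419506 260.7902064354024
y yaw -0.055114946406019105 361.83453679107333
y yaw -0.051369414229398225 359.59792687396214
knob [524.57255659 -35.82521071 156.69980222] [528.33332761 -35.80824932 136.        ] [536.68298709 -53.13109324 136.        ]
knob crop pix [529.29754716 -49.71696973 130.        ] mark [525.80394143 -34.1840467  129.        ]
staple [563.37707242 -58.78969204 118.14618588]
rest [529.66555754 -49.09731664 100.        ] [532.27589847 -48.35309645 100.        ]
[[-0.96 -0.28  0.  ]
 [-0.28  0.96 -0.  ]
 [-0.   -0.   -1.  ]]
```

{"op": "move_arm", "data": {"steps": [[1,21,32,10,0,0,0.09],[1,42,64,20,0,0,0.18],[1,63,96,30,0,0,0.27],[1,84,128,30,0,0,0.36],[1,105,160,30,0,0,0.45]]}}

```text
clock: 1.37
position: [280.9, -438.8, 262.2]
ee_rot: [-0.361, 0.933, -0.001, 0.0]
contact_force: [0.4, 0.2, -0.7]
gripper_width: 85.6
```

{"op": "move_arm", "data": {"steps": [[1,21,32,0,0,0,0.09],[1,42,64,0,0,0,0.18],[1,63,96,0,0,0,0.27],[1,84,128,0,0,0,0.36],[1,105,160,0,0,0,0.45]]}}

```text
clock: 1.78
position: [385.7, -278.3, 261.8]
ee_rot: [-0.56, 0.829, -0.0, 0.0]
contact_force: [0.5, -0.7, -0.3]
gripper_width: 85.3
```

{"op": "move_arm", "data": {"steps": [[1,21,32,0,0,0,0.09],[1,42,64,0,0,0,0.18],[1,63,96,0,0,0,0.27],[1,84,128,0,0,0,0.36],[1,105,160,0,0,0,0.45]]}}

```text
clock: 2.2
position: [490.7, -118.1, 261.8]
ee_rot: [0.731, -0.683, 0.0, -0.0]
contact_force: [0.6, -0.6, 0.7]
gripper_width: 85.7
```

{"op": "move_arm", "data": {"steps": [[1,20,34,-5,0,0,0.1],[1,38,69,-20,0,0,0.2],[1,38,69,-20,0,0,0.2]]}}

```text
clock: 2.45
position: [529.6, -46.3, 238.7]
ee_rot: [0.796, -0.605, -0.001, 0.0]
contact_force: [-0.2, -0.6, -0.5]
gripper_width: 85.3
```

```bash
python3 - <<'E'
from h import *
w=optics.get_image("wrist");save(w,"b_wrist");print(readout.read_state()["joints"])
import pickle;pickle.dump(w,open("w1.pkl","wb"))
for k in ["lock_center","dial_knob","dial_mark","shackle_crown","staple","lock_rest"]:
    print(k,[(np.round(d["uv"],1).tolist(),round(d["conf"],2)) for d in nets.tip_of(k,w)])
E
```

```text
[ 2.14542225e-01  2.19750415e-01 -2.07097830e-01 -6.19782152e-04
 -1.14704644e+00  5.32679286e-02]
lock_center [([540.0, 229.9], 0.9), ([284.8, 448.2], 0.9), ([320.5, 226.6], 0.57)]
dial_knob [([560.5, 240.0], 0.89), ([324.5, 236.5], 0.63)]
dial_mark [([523.1, 243.8], 0.72), ([324.2, 259.0], 0.69)]
shackle_crown [([246.5, 198.5], 0.91), ([136.7, 281.1], 0.75), ([224.1, 439.5], 0.65), ([464.7, 260.0], 0.61)]
staple [([281.0, 192.2], 0.82)]
lock_rest [([322.0, 225.7], 0.33)]
```

View pics/b_wrist.png

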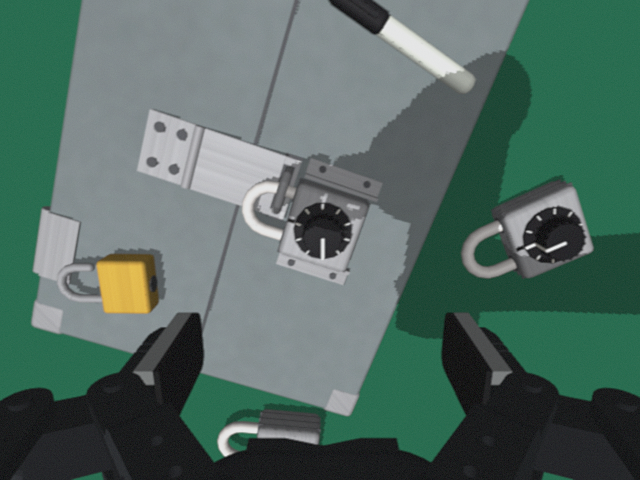

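```bash
python3 - <<'E'
from h import *
import pickle;w=pickle.load(open("w1.pkl","rb"))
im=w["frame"];cv2.imwrite("pics/b_crop.png",cv2.resize(im[150:310,230:410],None,fx=4,fy=4,interpolation=cv2.INTER_CUBIC))
E
```

```text
(no output)
```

View pics/b_crop.png

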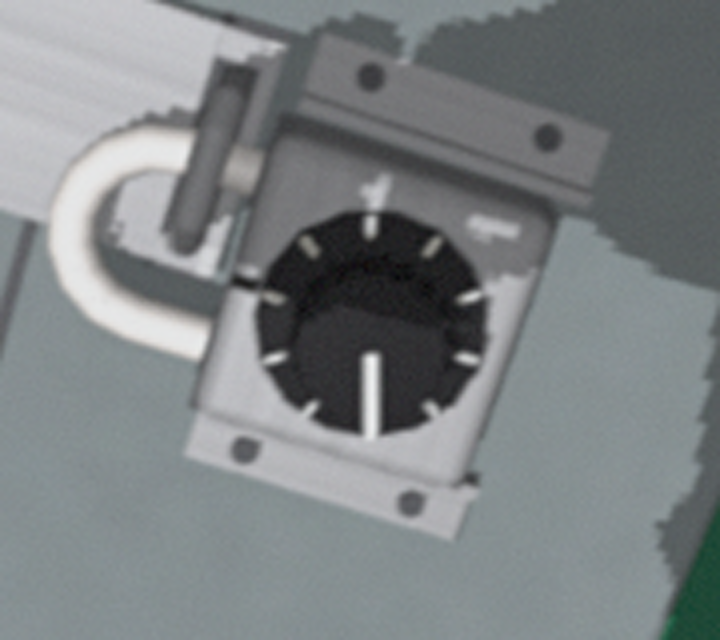

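```bash
python3 - <<'E'
from h import *
import pickle;w=pickle.load(open("w1.pkl","rb"))
c=lambda x,y:(230+x/4-.375,150+y/4-.375)
ctr=onz(w,c(372,323),129);print("disc",ctr)
for n,a in (("mark",(371,430)),("index",(240,282))):
    X=onz(w,c(*a),129 if n=="mark" else 126);d=X-ctr;print(n,X,np.degrees(np.arctan2(d[1],d[0])),np.hypot(d[0],d[1]))
a=onz(w,c(272,110),126)-0;b=onz(w,c(558,205),126);d=a-b;print("bodyedge yaw",np.arctan2(d[1],d[0]),np.linalg.norm(d))
for q in ((188,455),(458,538),(325,35),(610,130)):print("strip",onz(w,c(*q),107))
st=onz(w,c(212,170),127);print("staplebar",st)
from scipy.spatial.transform import Rotation as R
print(R.from_quat(readout.read_state()["ee_rot"]).as_matrix().round(4), readout.read_state()["position"])
E
```

```text
disc [530.83351966 -50.73727206 129.        ]
mark [526.13098382 -33.32148731 129.        ] 105.11041519030243 18.039495605584957
index [552.7744401  -50.81479433 126.        ] -0.20243820247189825 21.94105738434206
bodyedge yaw -0.04949908438162465 47.281395864754565
strip [554.07231006 -12.68134963 107.        ]
strip [503.35502113 -10.29070945 107.        ]
strip [549.82441603 -90.11208604 107.        ]
strip [499.82063664 -87.83253956 107.        ]
staplebar [561.41122639 -67.34991517 127.        ]
[[ 2.581e-01 -9.661e-01  1.200e-03]
 [-9.661e-01 -2.581e-01  1.000e-04]
 [ 2.000e-04 -1.200e-03 -1.000e+00]] [527.76733847 -52.04920942 242.02338989]
```

{"op": "move_arm", "data": {"steps": [[1,3,0,-30,0,0,0],[1,3,0,-60,0,0,0],[1,3,0,-80,0,0,0],[1,3,0,-80,0,0,0]]}}

```text
clock: 3.13
position: [527.7, -52.2, 157.4]
ee_rot: [0.793, -0.609, -0.003, 0.003]
contact_force: [0.1, -0.6, -0.2]
gripper_width: 85.6
```

```bash
python3 - <<'E'
from h import *
L=[]
for i in range(6):
    p=optics.get_image("side" if i<5 else "wrist");L.append(readout.read_state()["position"])
print(np.round(L,1),np.mean(L,0))
save(p,"d_wrist")
import pickle;pickle.dump(p,open("w2.pkl","wb"))
for X in ([530.8,-50.7,143],[530.8,-50.7,129],):print(proj(p,X))
print(ray(p,(320,240)))
E
```

```text
[[529.6 -52.1 160.1]
 [531.2 -51.8 161.9]
 [532.  -51.6 162.9]
 [532.3 -51.4 163.4]
 [532.3 -51.2 163.4]
 [532.1 -51.  163.3]] [531.58015765 -51.5221449  162.48942971]
[326.40475207 297.86129943]
[326.26648525 285.13530815]
(array([ 551.226816  , -122.58403625,  304.98713519]), array([-0.06491857,  0.28015543, -0.95775702]))
```

View pics/d_wrist.png

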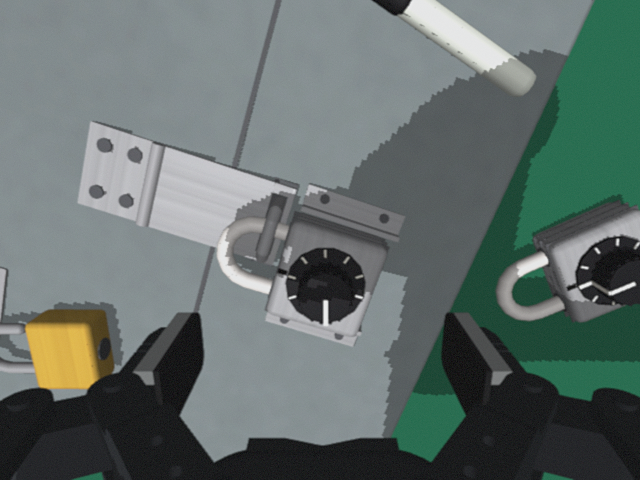

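{"op": "move_arm", "data": {"steps": [[1,0,0,-10,0,0,0],[1,0,0,-18,0,0,0],[1,0,0,-24,0,0,0],[1,0,0,-28,0,0,0],[1,0,0,-28,0,0,0]]}}

```text
clock: 3.85
position: [530.2, -51.0, 131.8]
ee_rot: [0.794, -0.608, -0.001, 0.001]
contact_force: [0.3, -0.2, 0.7]
gripper_width: 85.7
```

{"op": "move_arm", "data": {"steps": [[1,0,0,0,0,0,0],[1,0,0,0,0,0,0],[1,0,0,0,0,0,0],[1,0,0,0,0,0,0],[1,0,0,0,0,0,0]]}}

```text
clock: 4.27
position: [531.2, -50.9, 133.6]
ee_rot: [0.794, -0.608, 0.0, -0.0]
contact_force: [0.6, -0.5, 0.1]
gripper_width: 85.3
```

```bash
python3 - <<'E'
from h import *
p=optics.get_image("wrist");print(readout.read_state()["position"],readout.read_state()["contact_force"])
save(p,"e_wrist")
E
```

```text
[531.14178119 -50.93695126 133.54680081] [0.22487869 1.02046688 0.03448489]
```

View pics/e_wrist.png

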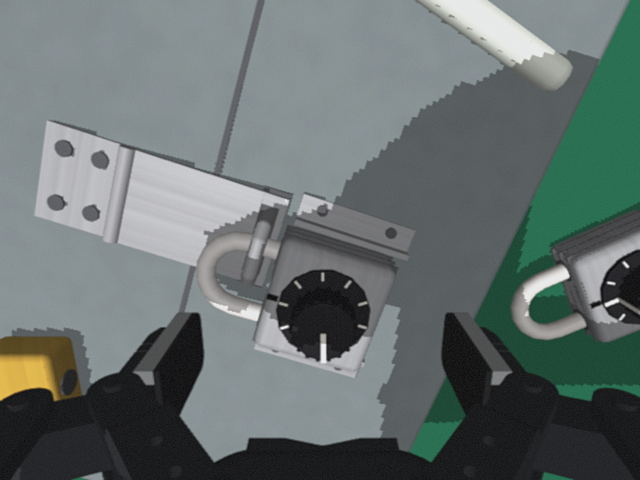

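The lock shows at pixel (323,315) with the knob centred between the jaws, and the zero line points at +y. Next I lower slightly and close on the knob.

{"op": "move_arm", "data": {"steps": [[0.3,0,0,-2,0,0,0],[-0.3,0,0,-2,0,0,0],[-1,0,0,-2,0,0,0],[-1,0,0,-2,0,0,0],[-1,0,0,-2,0,0,0]]}}

```text
clock: 4.73
position: [531.1, -50.9, 131.3]
ee_rot: [0.794, -0.608, 0.0, -0.0]
contact_force: [0.1, -0.1, 0.5]
gripper_width: 25.8
```

{"op": "move_arm", "data": {"steps": [[-1,0,0,0,0,0,0],[-1,0,0,0,0,0,0],[-1,0,0,0,0,0,0]]}}

```text
clock: 4.98
position: [531.1, -51.0, 131.6]
ee_rot: [0.794, -0.608, 0.0, -0.0]
contact_force: [-0.7, 0.2, 3.5]
gripper_width: 21.4
```

```bash
python3 - <<'E'
from h import *
p=optics.get_image("wrist");s=readout.read_state();print(s["position"],s["contact_force"],s["gripper_width"])
save(p,"f_wrist")
E
```

```text
[531.09174661 -50.97172394 131.62626497] [-1.26097585  0.74710875  3.29603434] 20.943367972473826
```

View pics/f_wrist.png

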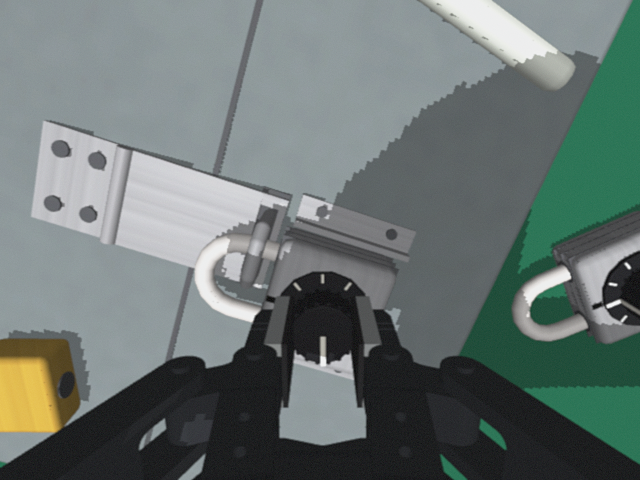

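{"op": "move_arm", "data": {"steps": [[-1,0,0,0,0,0,-0.1],[-1,0,0,0,0,0,-0.2],[-1,0,0,0,0,0,-0.3],[-1,0,0,0,0,0,-0.4],[-1,0,0,0,0,0,-0.5]]}}

```text
clock: 5.45
position: [530.6, -51.0, 131.6]
ee_rot: [-0.617, 0.787, 0.0, -0.0]
contact_force: [-1.9, 1.0, 3.8]
gripper_width: 20.9
```

```bash
python3 - <<'E'
from h import *
p=optics.get_image("wrist");s=readout.read_state();print(s["position"],s["contact_force"],s["gripper_width"],s["wrist_torque"],s["joints"])
save(p,"g_wrist")
E
```

```text
[530.57877291 -51.01070009 131.62492211] [-2.93010413  1.58181136  2.87717322] 21.308858018795952 [ 0.18171803  0.7081953  -0.04223914] [ 2.08577042e-01  3.27227685e-01 -3.55701176e-01 -1.25472390e-04
 -8.88681423e-01 -4.53675503e-01]
```

View pics/g_wrist.png

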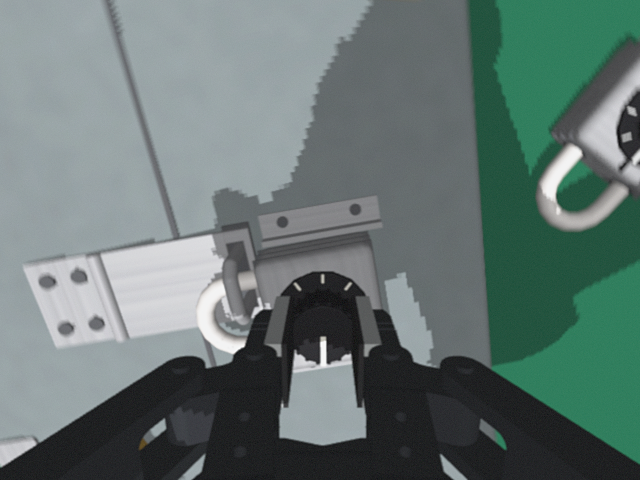

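The zero line stays fixed in the tool view at (323,350) while the lock body rotates in the picture, so the dial is following. I'll continue.

{"op": "move_arm", "data": {"steps": [[-1,0,0,0,0,0,-0.1],[-1,0,0,0,0,0,-0.2],[-1,0,0,0,0,0,-0.3],[-1,0,0,0,0,0,-0.4],[-1,0,0,0,0,0,-0.5]]}}

```text
clock: 5.92
position: [530.2, -50.8, 131.6]
ee_rot: [-0.404, 0.915, 0.0, -0.001]
contact_force: [-2.5, 2.3, 5.4]
gripper_width: 21.2
```

{"op": "move_arm", "data": {"steps": [[-1,0,0,0,0,0,-0.1],[-1,0,0,0,0,0,-0.2],[-1,0,0,0,0,0,-0.3],[-1,0,0,0,0,0,-0.4],[-1,0,0,0,0,0,-0.5]]}}

```text
clock: 6.33
position: [529.9, -50.4, 131.6]
ee_rot: [-0.165, 0.986, 0.001, -0.001]
contact_force: [-5.0, 3.9, 7.0]
gripper_width: 20.9
```

{"op": "move_arm", "data": {"steps": [[-1,0,0,0,0,0,-0.1],[-1,0,0,0,0,0,-0.2],[-1,0,0,0,0,0,-0.3],[-1,0,0,0,0,0,-0.385],[-1,0,0,0,0,0,-0.385]]}}

```text
clock: 6.75
position: [530.1, -50.4, 131.6]
ee_rot: [0.026, 1.0, 0.0, -0.001]
contact_force: [-4.4, 3.6, 6.6]
gripper_width: 20.9
```

```bash
python3 - <<'E'
from h import *
p=optics.get_image("wrist");s=readout.read_state();print(s["position"],s["contact_force"],s["gripper_width"],s["wrist_torque"],s["joints"])
save(p,"i_wrist")
t=optics.get_image("top")["frame"][180:280,280:420];cv2.imwrite("pics/i_top.png",cv2.resize(t,None,fx=5,fy=5,interpolation=cv2.INTER_CUBIC))
from scipy.spatial.transform import Rotation as R
M=R.from_quat(s["ee_rot"]).as_matrix();print("jaw angle",np.degrees(np.arctan2(M[1,1],M[0,1])))
E
```

```text
[530.06880409 -50.41364594 131.58510859] [-4.23259968  3.28895847  6.43424328] 21.112377520015897 [1.02051786 1.19513471 0.08443663] [ 2.09341712e-01  3.26886536e-01 -3.55861448e-01 -1.42706042e-03
 -8.89640405e-01 -1.82883139e+00]
jaw angle 87.15850490715452
```

View pics/i_wrist.png

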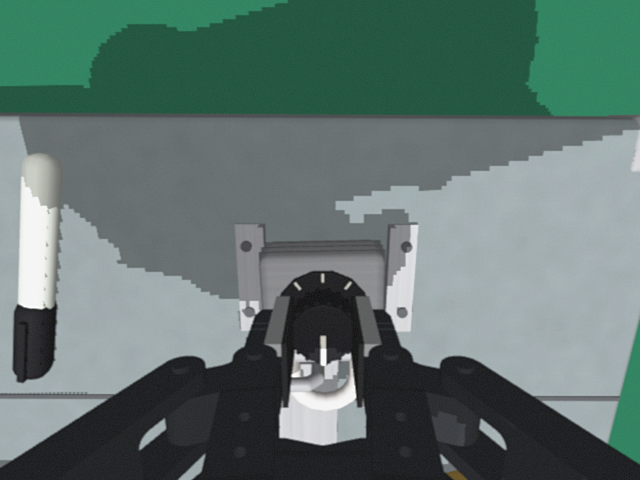

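The zero line now points straight at the shackle, down in this view at (323,350). I'll open, rise and check the detent.

{"op": "move_arm", "data": {"steps": [[0.2,0,0,0,0,0,0],[1,0,0,0,0,0,0],[1,0,0,0,0,0,0],[1,0,0,10,0,0,0],[1,0,0,30,0,0,0]]}}

```text
clock: 7.27
position: [529.4, -51.3, 159.6]
ee_rot: [0.026, 1.0, -0.0, -0.003]
contact_force: [-0.7, -0.1, 0.3]
gripper_width: 79.9
```

{"op": "move_arm", "data": {"steps": [[1,0,0,20,0,0,0],[1,0,0,40,0,0,0],[1,0,0,50,0,0,0],[1,0,0,50,0,0,0],[1,0,0,50,0,0,0]]}}

```text
clock: 7.68
position: [530.9, -50.9, 211.4]
ee_rot: [0.026, 1.0, 0.0, 0.0]
contact_force: [-0.9, 0.0, -0.8]
gripper_width: 85.4
```

```bash
python3 - <<'E'
from h import *
import pickle
p=optics.get_image("wrist");s=readout.read_state();print(s["position"],s["contact_force"],s["gripper_width"])
pickle.dump(p,open("w3.pkl","wb"));save(p,"j_wrist")
cv2.imwrite("pics/j_crop.png",cv2.resize(p["frame"][190:370,220:420],None,fx=4,fy=3.3,interpolation=cv2.INTER_CUBIC) if 0 else cv2.resize(p["frame"][200:350,220:420],None,fx=4,fy=4,interpolation=cv2.INTER_CUBIC))
for k in ["lock_center","dial_knob","dial_mark"]:
    print(k,[(np.round(d["uv"],1).tolist(),round(d["conf"],2)) for d in nets.tip_of(k,p)])
E
```

```text
[530.35696724 -50.96150291 210.43653935] [-0.14457705  0.02949519  0.07436844] 85.40023163124866
lock_center []
dial_knob [([323.2, 258.5], 0.72)]
dial_mark [([325.8, 279.7], 0.93)]
```

View pics/j_crop.png

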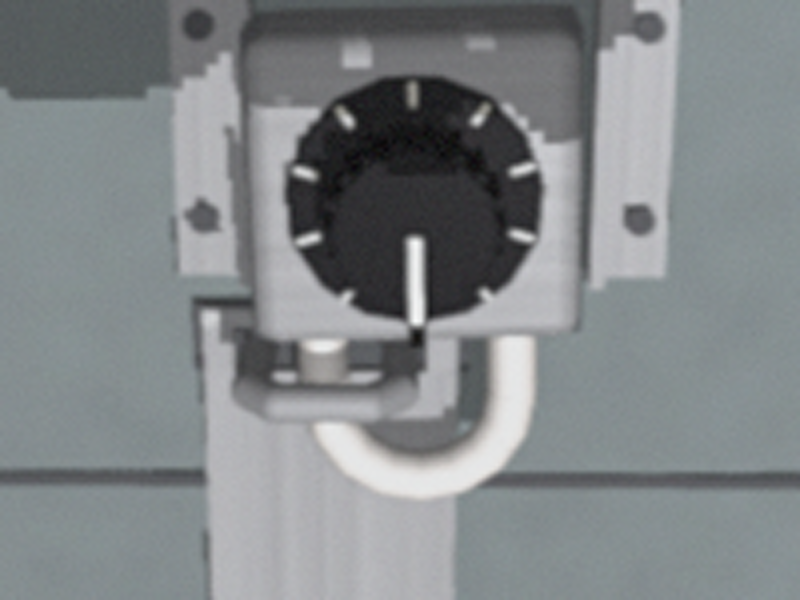

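The zero line at crop (415,325) meets the index mark at (417,338). Next is the body's position for the grip.

```bash
python3 - <<'E'
from h import *
import pickle
p=pickle.load(open("w3.pkl","rb"))
c=lambda x,y:(220+x/4-.375,200+y/4-.375)
a=onz(p,c(415,197),129);m=onz(p,c(416,318),129);i=onz(p,c(417,338),126)
print("disc",a,"mark",m,"idx",i, np.arctan2(*(m-a)[1::-1]),np.arctan2(*(i-a)[1::-1]))
l=onz(p,c(262,330),126);r=onz(p,c(575,325),126);print(l,r,(l+r)/2, l-r)
print("tcp view ctr",onz(p,(320,240),129))
print(proj(p,a+np.array([0,0,0])))
E
```

```text
disc [529.82903711 -49.53813029 129.        ] mark [548.55620421 -50.31701127 129.        ] idx [553.01098163 -50.37100412 126.        ] -0.041567010205022806 -0.035912248647362956
[550.53648142 -73.46835022 126.        ] [552.11965517 -26.6725283  126.        ] [551.3280683  -50.07043926 126.        ] [ -1.58317375 -46.79582192   0.        ]
tcp view ctr [524.39925791 -51.2026839  129.        ]
[323.375 248.875]
```

{"op": "move_arm", "data": {"steps": [[1,0,0.7,-25,0,0,0],[1,0,0.7,-50,0,0,0],[1,0,0.7,-70,0,0,0],[1,0,0.7,-82,0,0,0],[1,0,0.7,-90,0,0,0]]}}

```text
clock: 8.3
position: [529.5, -50.5, 118.6]
ee_rot: [0.026, 1.0, -0.0, -0.002]
contact_force: [-0.7, 0.6, 0.2]
gripper_width: 85.2
```

{"op": "move_arm", "data": {"steps": [[1,0,0,-5,0,0,0],[1,0,0,-9,0,0,0],[1,0,0,-9,0,0,0],[1,0,0,-9,0,0,0],[1,0,0,-9,0,0,0]]}}

```text
clock: 8.72
position: [531.6, -50.2, 113.1]
ee_rot: [0.026, 1.0, 0.0, 0.001]
contact_force: [-0.3, 0.2, 0.9]
gripper_width: 85.4
```

{"op": "move_arm", "data": {"steps": [[1,0,0,0,0,0,0],[1,0,0,0,0,0,0],[1,0,0,0,0,0,0]]}}

```text
clock: 8.97
position: [531.2, -50.2, 112.7]
ee_rot: [0.026, 1.0, 0.0, 0.0]
contact_force: [0.2, 0.2, 0.8]
gripper_width: 85.5
```

{"op": "move_arm", "data": {"steps": [[1,0,0,-3,0,0,0],[0,0,0,-3,0,0,0],[-0.5,0,0,-3,0,0,0],[-1,0,0,-3,0,0,0],[-1,0,0,-3,0,0,0]]}}

```text
clock: 9.38
position: [531.4, -50.3, 109.8]
ee_rot: [0.025, 1.0, -0.0, 0.0]
contact_force: [-0.5, 0.1, 2.9]
gripper_width: 48.6
```

{"op": "move_arm", "data": {"steps": [[-1,0,0,0,0,0,0],[-1,0,0,0,0,0,0],[-1,0,0,0,0,0,0]]}}

```text
clock: 9.63
position: [531.4, -50.3, 109.8]
ee_rot: [0.025, 1.0, -0.0, 0.0]
contact_force: [-0.2, 0.8, 3.6]
gripper_width: 48.6
```

```bash
python3 - <<'E'
from h import *
p=optics.get_image("wrist");s=readout.read_state();print(s["position"],s["contact_force"],s["gripper_width"])
save(p,"k_wrist")
p=optics.get_image("side");t=p["frame"][170:280,260:420];cv2.imwrite("pics/k_side.png",cv2.resize(t,None,fx=5,fy=5,interpolation=cv2.INTER_CUBIC))
E
```

```text
[531.3457891  -50.27519808 109.7383178 ] [-0.29913239  1.80703246  4.42093879] 48.07134232724701
```

View pics/k_wrist.png

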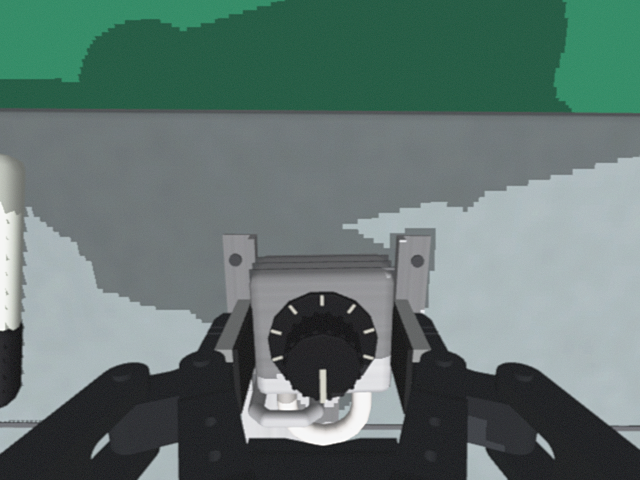

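View pics/k_side.png

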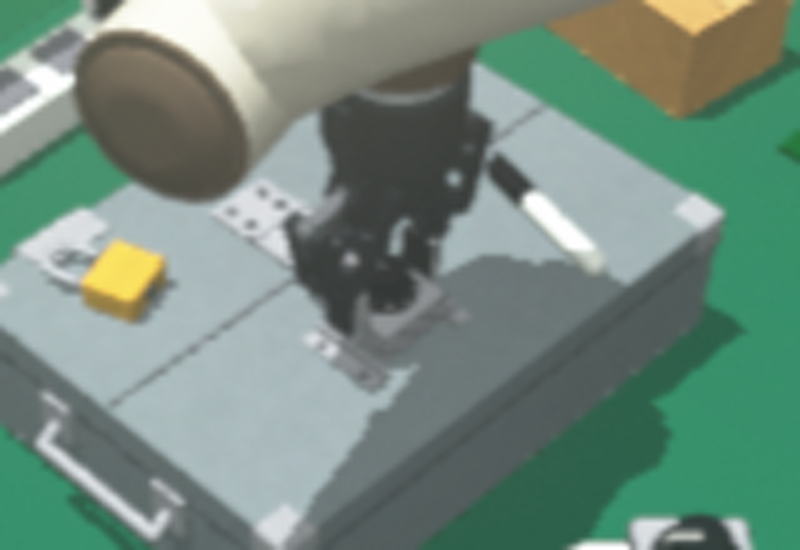

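Grip holds at 48 mm, with the zero line still at the index. Now I pull along the chest's -x.

{"op": "move_arm", "data": {"steps": [[-1,-3,0.2,0,0,0,0],[-1,-6,0.3,0,0,0,0],[-1,-9,0.5,0,0,0,0],[-1,-12,0.6,0,0,0,0],[-1,-15,0.8,0,0,0,0]]}}

```text
clock: 10.15
position: [517.3, -49.3, 109.8]
ee_rot: [0.025, 1.0, 0.0, 0.002]
contact_force: [6.0, -2.5, -0.2]
gripper_width: 48.2
```

{"op": "move_arm", "data": {"steps": [[-1,-3,0.2,0,0,0,0],[-1,-6,0.3,0,0,0,0],[-1,-9,0.5,0,0,0,0],[-1,-12,0.6,0,0,0,0],[-1,-14,0.8,0,0,0,0]]}}

```text
clock: 10.57
position: [503.3, -48.7, 109.8]
ee_rot: [0.025, 1.0, 0.0, 0.002]
contact_force: [7.8, -1.8, 0.2]
gripper_width: 48.3
```

{"op": "move_arm", "data": {"steps": [[-1,-1,0,0,0,0,0],[-1,-2,0.1,0,0,0,0],[-1,-3,0.2,0,0,0,0],[-1,-4,0.2,0,0,0,0],[-1,-4,0.2,0,0,0,0]]}}

```text
clock: 10.98
position: [499.3, -48.5, 109.8]
ee_rot: [0.026, 1.0, 0.0, 0.002]
contact_force: [6.5, -1.4, 0.5]
gripper_width: 48.4
```

```bash
python3 - <<'E'
from h import *
p=optics.get_image("wrist");s=readout.read_state();print(s["position"],s["contact_force"],s["gripper_width"])
save(p,"l_wrist")
p=optics.get_image("side");t=p["frame"][170:280,260:420];cv2.imwrite("pics/l_side.png",cv2.resize(t,None,fx=5,fy=5,interpolation=cv2.INTER_CUBIC))
E
```

```text
[499.31103173 -48.53421514 109.74973559] [ 5.87210545 -1.41662486  0.9847164 ] 48.45750142134507
```

View pics/l_wrist.png

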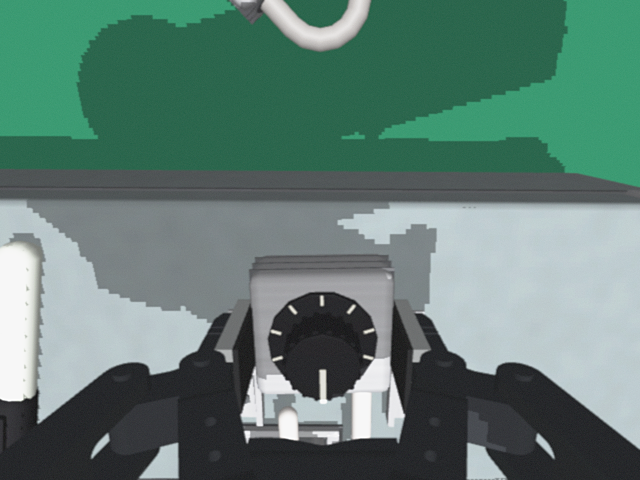

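The toe leg's end is now visible outside the body at (288,407). The force is still only sliding friction, so I'll pull on to the stop.

{"op": "move_arm", "data": {"steps": [[-1,-1,0,0,0,0,0],[-1,-2,0.1,0,0,0,0],[-1,-2,0.1,0,0,0,0]]}}

```text
clock: 11.33
position: [497.4, -48.5, 109.7]
ee_rot: [0.026, 1.0, 0.0, 0.002]
contact_force: [6.6, -1.7, 1.3]
gripper_width: 48.3
```

{"op": "move_arm", "data": {"steps": [[-1,-1,0,0,0,0,0],[-1,-1,0.1,0,0,0,0],[-1,-1,0.1,0,0,0,0]]}}

```text
clock: 11.58
position: [496.9, -48.4, 109.8]
ee_rot: [0.026, 1.0, 0.0, 0.002]
contact_force: [8.4, -2.5, 0.3]
gripper_width: 49.0
```

{"op": "move_arm", "data": {"steps": [[-1,-1,0,0,0,0,0],[-1,-1,0.1,0,0,0,0],[-1,-1,0.1,0,0,0,0]]}}

```text
clock: 11.83
position: [496.8, -48.4, 109.8]
ee_rot: [0.026, 1.0, 0.0, 0.003]
contact_force: [8.7, -4.7, -2.6]
gripper_width: 48.4
```

```bash
python3 - <<'E'
from h import *
p=optics.get_image("wrist");s=readout.read_state();print(s["position"],s["contact_force"],s["gripper_width"])
cv2.imwrite("pics/m_wrist.png",cv2.resize(p["frame"][300:480,220:420],None,fx=3,fy=3))
E
```

```text
[496.80212511 -48.33988985 109.7859476 ] [10.03684476 -4.23042694 -3.98201277] 48.51833403467967
```

View pics/m_wrist.png

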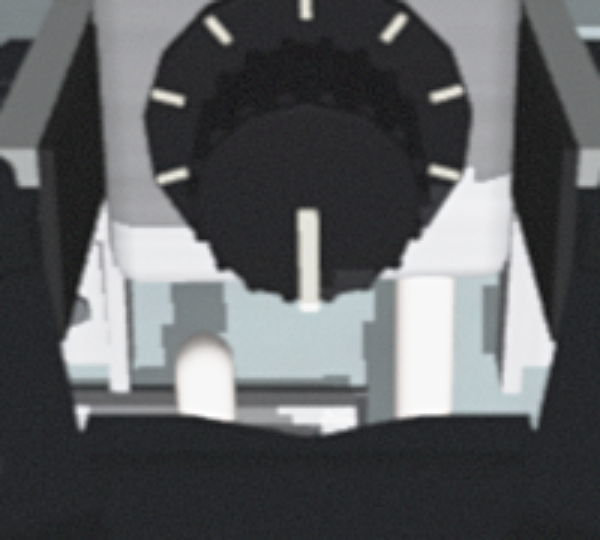

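The shackle has stopped: position holds at 496.8 while the force rises. The toe's tip shows at crop (205,340), clear of the body. Now I slide back to where the lock lay.

{"op": "move_arm", "data": {"steps": [[-1,4,-0.2,0,0,0,0],[-1,8,-0.4,0,0,0,0],[-1,12,-0.6,0,0,0,0],[-1,16,-0.9,0,0,0,0],[-1,20,-1.1,0,0,0,0]]}}

```text
clock: 12.3
position: [499.1, -49.4, 109.9]
ee_rot: [0.027, 0.999, -0.001, -0.017]
contact_force: [-41.0, 17.4, 48.6]
gripper_width: 48.2
```

{"op": "move_arm", "data": {"steps": [[-1,4,-0.2,0,0,0,0],[-1,8,-0.4,0,0,0,0],[-1,12,-0.6,0,0,0,0],[-1,15,-0.8,0,0,0,0],[-1,16.5,-0.9,0,0,0,0]]}}

```text
clock: 12.72
position: [501.7, -49.5, 110.4]
ee_rot: [0.028, 0.999, -0.001, -0.032]
contact_force: [-66.4, 28.1, 73.5]
gripper_width: 48.6
```

{"op": "move_arm", "data": {"steps": [[-1,0,0,0,0,0,0],[-1,0,0,0,0,0,0],[-1,0,0,0,0,0,0]]}}

```text
clock: 12.97
position: [501.6, -49.5, 110.4]
ee_rot: [0.028, 0.999, -0.001, -0.031]
contact_force: [-64.6, 27.4, 69.0]
gripper_width: 48.7
```

```bash
python3 - <<'E'
from h import *
p=optics.get_image("wrist");s=readout.read_state();print(s["position"],s["contact_force"],s["gripper_width"])
cv2.imwrite("pics/n_wrist.png",cv2.resize(p["frame"][300:480,220:420],None,fx=3,fy=3))
E
```

```text
[501.60525774 -49.50931659 110.3665368 ] [-62.79214391  27.23818742  69.58694869] 48.026794993808025
```

View pics/n_wrist.png

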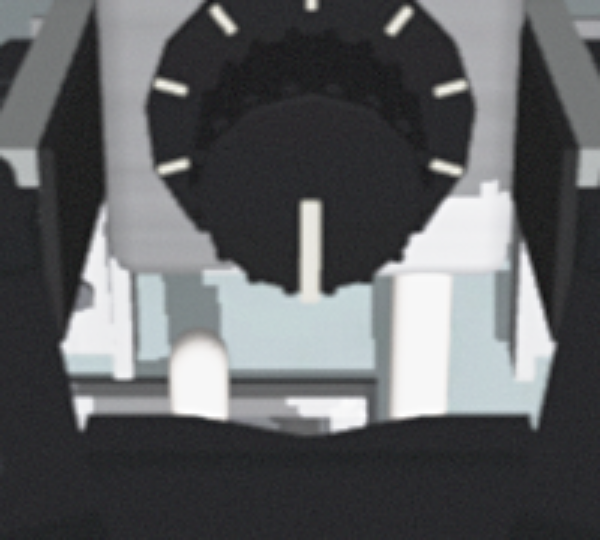

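The slide jammed early, at x 501.6 with Fx -65 N and Fz +70 N. Most likely the fingertips caught on the strips' front ends, because they had been resting on the strip tops. I'll back off, lift the lock a few millimetres and try again.

{"op": "move_arm", "data": {"steps": [[-1,-12,0.6,0,0,0,0],[-1,-20,1,0,0,0,0],[-1,-27,1.4,0,0,0,0],[-1,-33,1.8,0,0,0,0],[-1,-34.5,1.9,0,0,0,0]]}}

```text
clock: 13.43
position: [497.1, -48.1, 109.7]
ee_rot: [0.026, 1.0, 0.0, 0.002]
contact_force: [8.0, -2.4, -1.1]
gripper_width: 48.2
```

```bash
python3 - <<'E'
from h import *
p=optics.get_image("wrist");s=readout.read_state();print(s["position"],s["ee_rot"],s["contact_force"],s["gripper_width"])
save(p,"o_wrist")
E
```

```text
[497.19525054 -48.11694524 109.68068058] [2.55209775e-02 9.99672466e-01 2.49621519e-04 1.89172951e-03] [ 3.43085326 -0.77690559  2.21759558] 48.63274240367732
```

View pics/o_wrist.png

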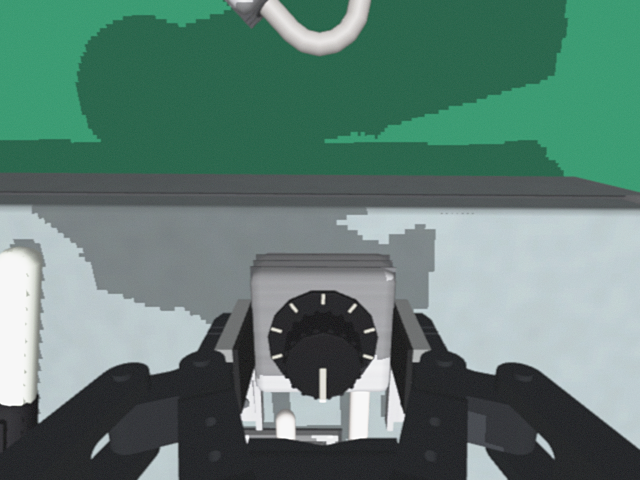

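{"op": "move_arm", "data": {"steps": [[-1,1,0,2,0,0,0],[-1,1,0,4,0,0,0],[-1,1,0,4,0,0,0]]}}

```text
clock: 13.73
position: [497.2, -48.3, 112.1]
ee_rot: [0.026, 1.0, 0.0, -0.001]
contact_force: [3.3, -1.5, -1.6]
gripper_width: 48.3
```

{"op": "move_arm", "data": {"steps": [[-1,2,-0.1,0,0,0,0],[-1,4,-0.2,0,0,0,0],[-1,6,-0.3,0,0,0,0],[-1,6,-0.3,0,0,0,0]]}}

```text
clock: 14.07
position: [502.0, -48.7, 112.2]
ee_rot: [0.026, 1.0, -0.0, -0.002]
contact_force: [-0.4, 0.5, -3.7]
gripper_width: 48.7
```

Free now: only the lock's weight shows, -3.7 N. I'll go on in smaller, checked steps.

{"op": "move_arm", "data": {"steps": [[-1,2,-0.1,1,0,0,0],[-1,4,-0.2,1,0,0,0],[-1,6,-0.3,1,0,0,0],[-1,8,-0.4,1,0,0,0],[-1,8,-0.4,1,0,0,0]]}}

```text
clock: 14.48
position: [511.5, -48.9, 114.4]
ee_rot: [0.026, 1.0, 0.0, 0.0]
contact_force: [-0.7, -0.1, -4.4]
gripper_width: 48.2
```

{"op": "move_arm", "data": {"steps": [[-1,2,-0.1,0,0,0,0],[-1,4,-0.2,0,0,0,0],[-1,6,-0.3,0,0,0,0],[-1,8,-0.4,0,0,0,0],[-1,10,-0.5,0,0,0,0]]}}

```text
clock: 14.9
position: [521.3, -49.5, 114.3]
ee_rot: [0.026, 1.0, 0.0, 0.0]
contact_force: [0.6, -0.1, -3.9]
gripper_width: 48.4
```

{"op": "move_arm", "data": {"steps": [[-1,2,-0.1,0,0,0,0],[-1,4,-0.2,0,0,0,0],[-1,6,-0.3,0,0,0,0],[-1,6,-0.3,0,0,0,0]]}}

```text
clock: 15.23
position: [527.5, -49.8, 114.3]
ee_rot: [0.026, 1.0, -0.0, 0.0]
contact_force: [0.9, -0.9, -4.2]
gripper_width: 48.3
```

```bash
python3 - <<'E'
from h import *
p=optics.get_image("wrist");s=readout.read_state();print(s["position"],s["ee_rot"],s["contact_force"],s["gripper_width"])
cv2.imwrite("pics/p_wrist.png",cv2.resize(p["frame"][300:480,220:420],None,fx=3,fy=3))
E
```

```text
[527.22063089 -49.77325084 114.26651976] [2.56266459e-02 9.99671583e-01 7.90813141e-06 1.83146240e-05] [ 0.11592992 -0.98388587 -5.00524467] 48.486083064683356
```

View pics/p_wrist.png

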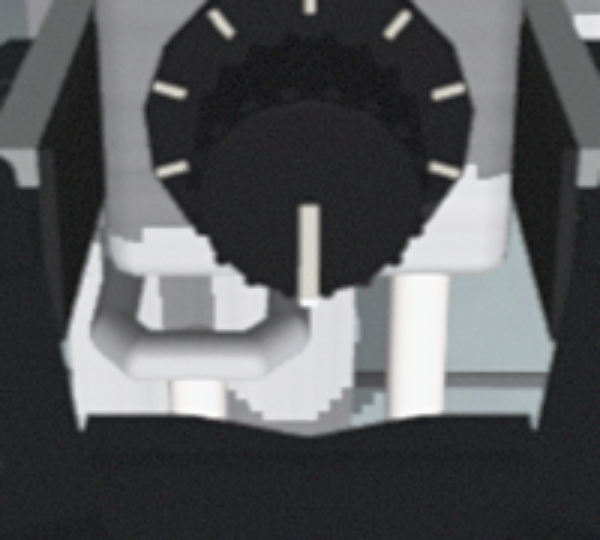

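{"op": "move_arm", "data": {"steps": [[-1,2,-0.1,0,0,0,0],[-1,4,-0.2,0,0,0,0],[-1,4,-0.2,0,0,0,0],[-1,4,-0.2,0,0,0,0]]}}

```text
clock: 15.62
position: [531.1, -50.0, 114.3]
ee_rot: [0.026, 1.0, 0.0, -0.0]
contact_force: [-0.5, -0.4, -4.0]
gripper_width: 48.5
```

```bash
python3 - <<'E'
from h import *
p=optics.get_image("wrist");s=readout.read_state();print(s["position"],s["ee_rot"],s["contact_force"],s["gripper_width"])
cv2.imwrite("pics/q_wrist.png",cv2.resize(p["frame"][300:480,220:420],None,fx=3,fy=3))
E
```

```text
[530.97078634 -49.95840892 114.24544577] [ 2.56034941e-02  9.99672170e-01  6.67816369e-06 -1.12760637e-04] [-0.56948708  0.33750637 -5.04931807] 48.608933951479834
```

View pics/q_wrist.png

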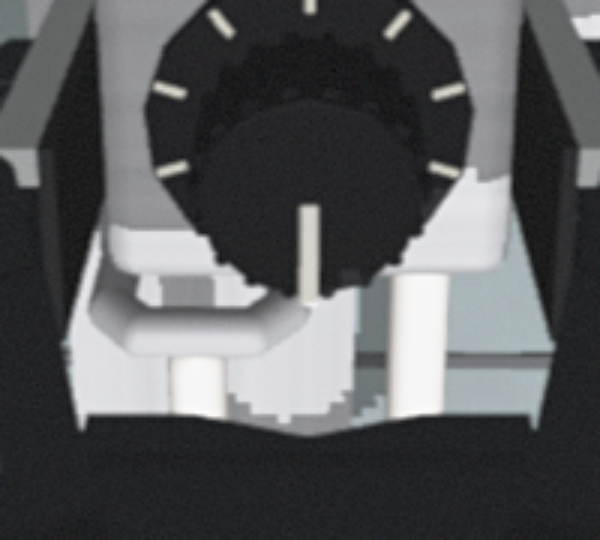

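The staple bar, at crop row 332, overlaps the toe's tip in the view. Allowing for the viewing angle, it lies about 7.7 mm nearer the body than the toe, so it sits mid-gap. Lifting gently.

{"op": "move_arm", "data": {"steps": [[-1,0,0,2,0,0,0],[-1,0,0,4,0,0,0],[-1,0,0,6,0,0,0],[-1,0,0,8,0,0,0],[-1,0,0,8,0,0,0]]}}

```text
clock: 16.08
position: [531.4, -49.9, 123.0]
ee_rot: [0.026, 1.0, 0.0, 0.001]
contact_force: [0.0, -0.4, -4.3]
gripper_width: 48.5
```

{"op": "move_arm", "data": {"steps": [[-1,0,0,4,0,0,0],[-1,0,0,9,0,0,0],[-1,0,0,14,0,0,0],[-1,0,0,20,0,0,0],[-1,0,0,26,0,0,0]]}}

```text
clock: 16.5
position: [531.1, -50.0, 149.1]
ee_rot: [0.026, 1.0, 0.0, 0.0]
contact_force: [-0.1, 0.3, -4.4]
gripper_width: 48.2
```

{"op": "move_arm", "data": {"steps": [[-1,0,0,12,0,0,0],[-1,0,0,25,0,0,0],[-1,0,0,40,0,0,0],[-1,0,0,55,0,0,0],[-1,0,0,65,0,0,0]]}}

```text
clock: 16.92
position: [531.6, -50.0, 215.5]
ee_rot: [0.025, 1.0, 0.0, 0.001]
contact_force: [-0.1, 0.7, -4.7]
gripper_width: 48.2
```

{"op": "move_arm", "data": {"steps": [[-1,0,0,10,0,0,0],[-1,0,0,18,0,0,0],[-1,0,0,20,0,0,0],[-1,0,0,20,0,0,0],[-1,0,0,20,0,0,0]]}}

```text
clock: 17.33
position: [530.6, -49.9, 232.6]
ee_rot: [0.026, 1.0, 0.0, -0.001]
contact_force: [-0.6, -1.0, -4.4]
gripper_width: 48.4
```

{"op": "move_arm", "data": {"steps": [[-1,0,0,0,0,0,0],[-1,0,0,0,0,0,0],[-1,0,0,0,0,0,0],[-1,0,0,0,0,0,0],[-1,0,0,0,0,0,0]]}}

```text
clock: 17.75
position: [531.0, -50.0, 233.1]
ee_rot: [0.026, 1.0, -0.0, -0.0]
contact_force: [-1.1, 0.2, -4.2]
gripper_width: 48.5
```

```bash
python3 - <<'E'
from h import *
p=optics.get_image("wrist");s=readout.read_state();print(s["position"],s["ee_rot"],s["contact_force"],s["gripper_width"],s["joint_vel"].round(3))
save(p,"r_wrist")
p=optics.get_image("side");cv2.imwrite("pics/r_side.png",cv2.resize(p["frame"][130:300,230:450],None,fx=3.5,fy=3.5,interpolation=cv2.INTER_CUBIC))
p=optics.get_image("top");save(p,"r_top")
E
```

```text
[530.97066912 -49.98267794 233.14934758] [ 2.56050271e-02  9.99672124e-01 -3.12294552e-05 -1.62359355e-04] [-0.50942535  0.49215655 -4.57896749] 48.39903388747828 [ 0.002 -0.002  0.     0.001 -0.    -0.   ]
```

View pics/r_wrist.png

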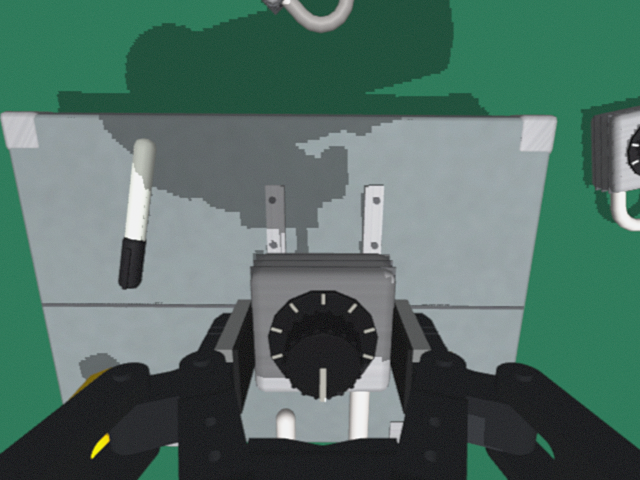

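View pics/r_side.png

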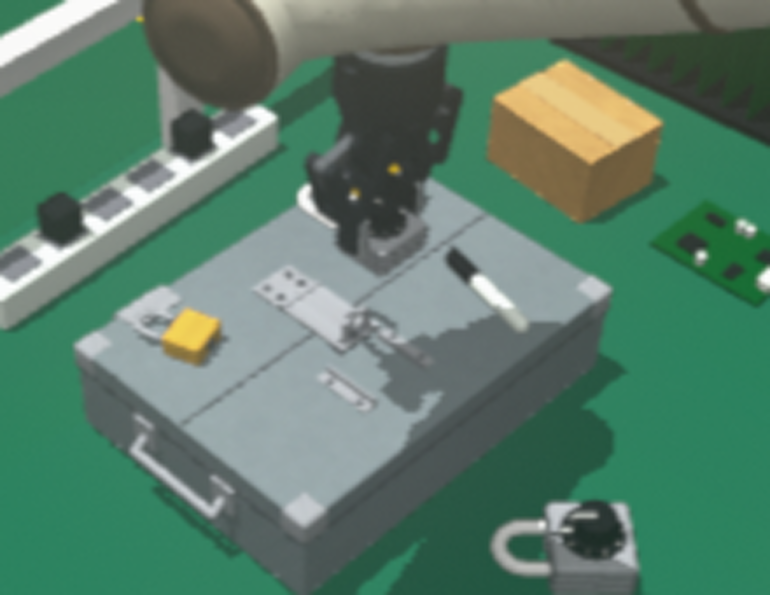

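The lock hangs 123 mm above where it lay. The toe is still out, at wrist pixel (286,415), the dial faces up, the arm is still, and the staple, keyed lock and marker look undisturbed. I'm handing the job in.

```bash
python3 - <<'E'
from h import *
print(workorder.job_done());s=readout.read_state();print(s["clock"],s["position"],s["contact_force"],s["gripper_width"])
E
```

```text
the job is handed in; nothing more can be done
None
the job is handed in; nothing more can be done
```

The open lock is off the staple and was held still in the gripper, dial up, about 123 mm above where it lay, when I handed the job in. That was at about 18 s of the 70 s; no verdict came back.

- **What I did:** I turned the knob three clicks clockwise to zero and checked the long line at the index mark. I then gripped the body across y and pulled it 34.5 mm along -x until the shackle stopped. Finally I slid it back to where it lay and lifted it off.
- **What went wrong:** on the first slide back the lock jammed, and I let it press on before checking. The readings reached about -66, 28 and 74 N in x, y and z, roughly 103 N in total against the 120 N wrist limit. My guess is that the fingertips caught on the front ends of the strips. I backed off, lifted the lock about 4.5 mm, and the second slide went freely.
- **Limits to note:** I only saw the force at the end of each call, so a higher peak during the jam could have gone unseen. I also can't rule out that the jam counts against the limit of 40 N on the arm or gripper body.
- **Last checks:**
  - The grip width was 48.4 mm, and the wrist force was only the hanging weight, -4.6 N.
  - Joint speeds were near zero.
  - The toe was still out by the same amount as when fully open.
  - The marker, keyed padlock, carton and circuit board looked unmoved. I did not inspect the tape measure, meter or label roll in the final pictures, and took no position measurements.

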